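Load a well plate on a sprung stage and latch it down

ROBOT

A 6-joint arm with a two-finger parallel gripper is mounted at the origin on the work surface; the furniture and walls round the work are solid. World frame = base frame: x ahead of the robot, y to its left, z up, the work surface at z = 0. Lengths are in mm, angles in rad, forces in N, time in s.
With the tool pointing down it reaches from about 275 to 1000 mm from the base axis. Payload 8.4 kg.
Tool frame: the origin (TCP) lies at the very end of the fingers, on their centre line; the grasp point (between the pads) lies 19 mm behind it (r.pinch_z is the distance from the TCP to the grasp point, in mm); z points along the fingers, y is the line along which they close (so a half turn about z gives the same grasp; the last joint's range is limited). The gripper opens to 85 mm and grips with 20 to 120 N. Pads are 22 mm wide; open, the fingers measure 114 mm over their backs; the gripper's body (76 mm by 85 mm) begins 54 mm behind the grasp point. The pads swing forward as they close: fully open they stand 13 mm farther back than shut.
Start: joints at [-1.296, 0.353, 1.633, -0, 1.155, -0.002], TCP at [170.798, -601.212, 231.281] pointing down, gripper open.
Joint ranges: [-2.63, 2.63], [-0.92, 2.1], [0.06, 2.66], [-1.3, 4.44], [0, 2.69], [-3.02, 3.02]. Speed limits (rad/s): [2.22, 2.22, 2.79, 3.14, 3.14, 3.14].

INTERFACE

Orientations are given as [roll, pitch, yaw] about the fixed x, y, z axes, in that order (R = Rz(yaw) Ry(pitch) Rx(roll)).
In Python, from rig import r gives the robot as it stands.
- The arm moves only by the tool carry_out, never from a script. Its argument "series" is a list of rows, each a list of 7 numbers: the turn, a rotation vector about the tool's x, y, z as a fraction of full scale, then the shift along the tool's x, y, z as a fraction of full scale, then the gripper command: -1 is fully open, 1 is shut, values between are in proportion. A call has 1 to 8 rows; each row is the pose to reach, as a shift and turn from the pose commanded when the call began, along the tool's axes at that moment, turning the shorter way round; what a row does not reach only later rows make up. Full scale, the value 1, is 0.25 m for a shift and pi rad for a turn. A row lasts 1/8 s, in which the tool goes at most 62.5 mm and 10.7 degrees, less where a joint would pass 70% of its speed; a pose out of reach is approached as far as the arm can. A call with a number of a shift or a turn outside -1 to 1 is refused whole. A call with a gripper value outside its range is refused whole. The fingers move at their own pace and stop on an object; "force" is the grip in N (left out, the last holds). Time passes only in rows, so rows that repeat a pose let the fingers close. It gives the time, the measured TCP pose, the force, the opening and the grip force at its end, in the units of the state.
- r.sense(): the state, without advancing time (a new reading comes with each control period).
- r.grab_frame(name): name is "scene" or "side" or "wrist"; returns the picture (480x640x3 uint8, red, green, blue); there is no depth.
- r.get_calibration(name): a dict with "K" (3x3 intrinsics, pixels), "pose" (4x4, takes a point from camera to world coordinates). Camera axes: x right, y up, looking along -z (the intrinsics and any distortion apply to the point x, -y, -z); pixel columns grow to the right and rows downward; lengths in mm; the calibration is good to about 2 mm. A picture is of the moment at which its call begins: read the wrist's pose just before it. get_calibration takes no time and is no camera call; for the wrist camera it gives the pose at the moment of the call.
- r.sign_off(): hands the job in; it is judged then, once.
Trained networks look in the newest picture that a camera, given by its name, has taken for a name from the list of things; names that differ only in an ending like _2 or _b are one class to them, and where a whole thing is asked for, a point or a joint stands for the part that bears it (a point fixed in the world has none). Each returns a list of dicts, best first, with "score" (0 to 1); they miss things now and then, are a little off and sometimes report something else, mostly with a low value. They report only what shows in the picture. A call takes as long as a camera call.
- r.silhouettes(camera, label): "region" (480x640 bool, what is visible of it) and "position" ([row, column] in pixels, amid what is visible of it).
The state is a dict: "clock": time; "qpos": joint angles; "qvel": joint speeds; "joint_efforts": joint torques, N m; "eef_pos": TCP position; "tcp_rot": TCP orientation; "contact_force": force on the tool from outside, world axes, zero at the start; "wrist_torque": the same for the moment, N m; "opening": opening from 0.0 (shut) to 1.0 (fully open); "grasp_force": force on a finger pad.
Only numpy, scipy, OpenCV 4.12 (cv2) and the standard library are available. Lean on these libraries where they do the work, as an engineer would, in place of code of your own. Each camera call takes 0.05 s, during which the arm holds its last target. There are 200 camera calls.

TASK

Slide the lidded well plate over the deck of the loading station onto the grey sprung stage, until it lies snugly in the corner against both the end stop and the side fence. Then press it down on its lid until the latch catches, and let go: the stage must stay down with the plate flat in its corner. Leave the timer, the note pad and the marker where they lie.

Things in the scene. Friction and masses are not known exactly. Their poses are not given: they have to be found in the camera images.
- station: Fixed loading station, white on a black base, 267 x 178 mm, turned at random. Origin on the table beneath it; x is the loading direction, y points to the side fence, z up. Its flat white deck, 50 mm above the table, spans x -125 to -2, y -100 to 70 mm, and goes on as a ledge right of the stage (y -100 to -70, x to 97 mm). Its near (-x) and right (-y) sides have no rim.
- end_stop (a point): Top middle of the inner face of the aluminium end stop (station x = 90 mm), axes as the station's. The stop runs along y from -100 to 70 mm, 7 mm thick, top 64 mm above the table (14 mm over the deck).
- fence (a point): Top middle of the inner face of the aluminium side fence (station y = 70 mm), axes as the station's. The fence runs along the station's whole x, -125 to 96 mm, 8 mm thick, top 64 mm above the table (14 mm over the deck).
- latch_block (a point): Top of the dark latch block behind the end stop (station x = 131 mm), 52 mm above the table; the brass bolt and its red knob reach back to station x = 156 mm. Nothing there needs touching.
- home (a point): Fixed point of the station, with its axes, at deck height (station x 47, y 6, z 50 mm): where the centre of the plate's underside lies when the plate is square in the corner and the stage is raised (1 mm lower then). The pit of the stage is only 6 mm longer in x than the plate: a plate not against the end stop rests on the deck's edge and cannot go down.
- plate: Loose lidded well plate, white with a blue lid with pale discs: 86 mm along its x, 128 mm along its y, 28 mm high, 0.11 to 0.23 kg; widest at its skirt, the lowest 12 mm. Origin at the centre of its underside, z up. Starts on the deck before the stage, its x within 0.2 rad of the station's x, clear of the fence; may overlap the stage's edge. Slides easily; symmetric.
- stage (a joint): Depth (m) of the grey sprung stage, 89 x 132 mm, between deck and end stop (station x 0 to 89, y -65 to 67 mm): 0 raised, its top 1 mm below the deck; grows as it is pressed straight down; stop at 0.019. Spring 5 N at 0, 10 N at the stop; latch and rubbing add some 5 N on the way. Does not tilt. The latch catches at about 0.015 and then holds it near 0.0145.
- latch (a joint): Position (m) of the brass spring bolt behind the end stop: 0 at rest (forward). The stage pushes it back about 0.005 on its way down; it snaps forward to 0 when the stage is caught. Needs no handling; pulled back it would release the stage.
- timer: Bystander: white countdown timer lying flat beside the station, 70 x 62 x 19 mm, loose. Origin at the centre of its underside.
- pad: Bystander: pad of yellow notes, 76 x 76 x 16 mm, loose. Origin at the centre of its underside.
- marker: Bystander: orange and white marker pen lying on the table on the fence side, 138 mm along its x, 12 mm thick, loose. Origin at the middle of its underside.

How it is judged (in metres and radians):
On the way, in this order (a step that is already met when the one before it is completed fails the run):
1. the plate lies in the corner on the raised stage, within 4 mm of both the end stop and the fence and square within 3 degrees (x of plate in the frame of home above -0.004 m and y of plate in the frame of home above -0.004 m and angle between the x axis of plate and the x axis of station, either way round below 0.052 rad and value of joint stage below 0.006 m), for 0.1 s.
2. the stage is pressed down until the latch has snapped forward over it (value of joint stage above 0.0125 m and value of joint latch below 0.002 m and horizontal distance between plate and home below 0.006 m), for 0.1 s.
At the end, for the whole second after the job is handed in: the stage is caught at least 12.5 mm down with the latch bolt forward (within 2 mm of rest), and the plate lies at rest and flat (within 3 degrees) on it, within 4 mm of the end stop and 4 mm of the fence and square within 3 degrees (all of step 2 and x of plate in the frame of home above -0.004 m and y of plate in the frame of home above -0.004 m and z of plate in the frame of home below -0.012 m and angle between the x axis of plate and the x axis of station, either way round below 0.052 rad and angle between plate's own z axis and vertical below 0.05 rad and linear speed of plate below 0.02 m/s); the robot touches nothing.
It fails at once if timer, note pad or marker moved by more than 30 mm (distance of any of timer, pad, marker from where it was at the start of the episode above 0.03 m).
It fails at once if the plate is tipped by more than 30 degrees (angle between plate's own z axis and vertical above 0.52 rad).
It also fails if it takes over 61 s, if anything falls off the work surface, if the arm or the gripper's body presses on something with over 40 N, if the wrist force passes 120 N, or if a joint passes its speed limit or range.

## Working session

There is one attempt and no reset: what is moved stays moved. The work goes in short steps, Python scripts to look and compute and a tool call to move; the robot and the scene stay as the last step left them, time stands still between calls to the robot, and variables do not carry over. Pictures are saved under pics/ and viewed, at most 10 in all, crops included, and the job is handed in when it is done.

Besides the shell and the picture viewer there is one more tool, called after "Request:" by a JSON object that holds its "op" and its "data". carry_out: Moves the arm, as the interface text tells. Its arguments: {"type":"object","properties":{"series":{"type":"array"},"force":{"type":"number"}},"required":["series"]}

```bash
mkdir -p pics; python3 - <<'E'
from rig import r
import cv2,numpy as np
for n in ["scene","side"]:
    im=r.grab_frame(n); cv2.imwrite(f"pics/{n}0.png",im[:,:,::-1])
    c=r.get_calibration(n); print(n,c["K"].tolist(),np.round(c["pose"],3).tolist(),[k for k in c])
    for l in ["station","plate","stage","end_stop","fence","timer","pad","marker"]:
        for d in r.silhouettes(n,l)[:2]: print(l,round(d["score"],2),np.round(d["position"]),d["region"].sum())
s=r.sense(); print(s)
E
```

```text
scene [[492.081751652938, 0.0, 317.85671015196846], [0.0, 492.081751652938, 236.5309707953762], [0.0, 0.0, 1.0]] [[-0.913, 0.262, -0.312, 315.472], [-0.408, -0.59, 0.697, 523.858], [-0.001, 0.764, 0.646, 625.45], [0.0, 0.0, 0.0, 1.0]] ['K', 'pose']
station 0.72 [290. 281.] 11045
plate 0.59 [271. 338.] 3701
plate 0.49 [292. 281.] 11155
stage 0.75 [275. 272.] 2915
end_stop 0.75 [293. 280.] 11270
fence 0.61 [291. 280.] 11224
timer 0.67 [228. 293.] 757
pad 0.83 [231. 352.] 829
marker 0.83 [353. 287.] 524
side [[564.4692985195067, 0.0, 322.21723221063235], [0.0, 564.4692985195067, 229.01240277389897], [0.0, 0.0, 1.0]] [[-0.998, -0.023, 0.061, 647.292], [0.065, -0.461, 0.885, 695.477], [0.007, 0.887, 0.461, 472.925], [0.0, 0.0, 0.0, 1.0]] ['K', 'pose']
station 0.97 [296. 312.] 14116
station 0.56 [275. 301.] 2752
plate 0.59 [254. 375.] 3837
end_stop 0.7 [293. 311.] 13689
fence 0.78 [296. 310.] 13848
timer 0.63 [235. 276.] 438
pad 0.92 [227. 329.] 349
marker 0.98 [340. 382.] 533
marker 0.31 [291. 309.] 13884
{'clock': 0.9, 'qpos': array([-1.29637397e+00,  3.52981524e-01,  1.63339332e+00, -2.17755893e-05,
        1.15521191e+00, -2.37965732e-03]), 'qvel': array([ 5.33306691e-04,  5.25672370e-04, -6.62557158e-04, -4.53910911e-05,
       -5.21776612e-04, -1.44931904e-05]), 'joint_efforts': array([ 2.32317516e-04, -6.05156708e+01, -3.42440915e+01,  3.50848745e-05,
        9.65586187e-04,  3.22879750e-06]), 'eef_pos': array([ 170.8070707 , -601.21054762,  231.2953793 ]), 'tcp_rot': array([3.14158680e+00, 1.99360945e-05, 2.76810808e-01]), 'contact_force': array([ 0.5357203 , -0.71366415,  0.27484041]), 'wrist_torque': array([0.0006677 , 0.01565306, 0.00726425]), 'grasp_force': 0.0, 'opening': 1.002669323124219}
```

View pics/scene0.png

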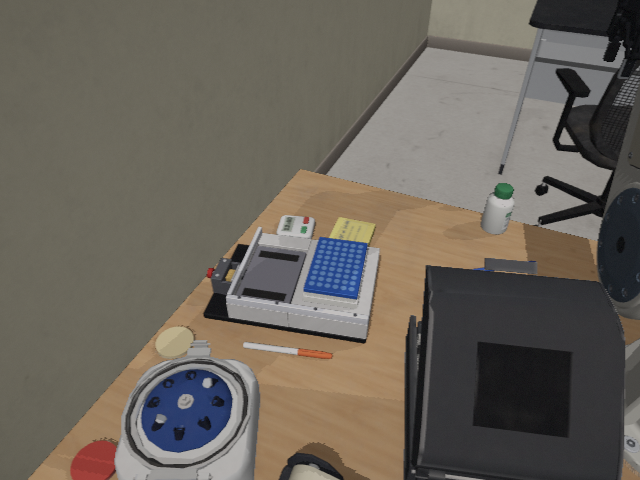

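View pics/side0.png

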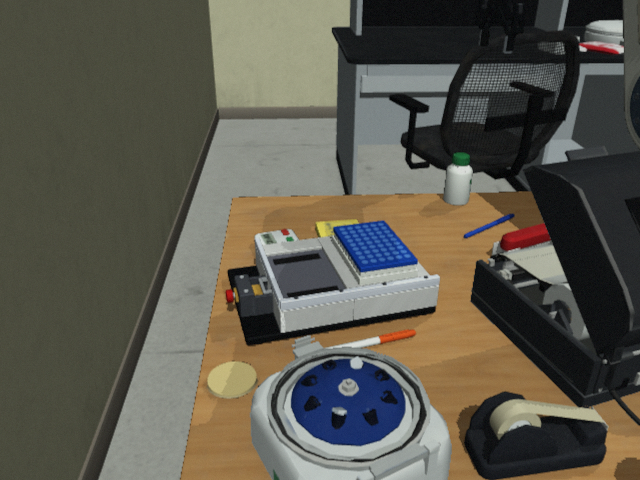

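Both views show the station with +x to image left, and the fence on the near (camera) side. The blue plate sits on the deck at scene (338,268) / side (375,250), with the grey stage at scene (275,273). The timer and pad lie behind it, the marker in front.

```bash
cat > h.py <<'E'
from rig import r
import cv2,numpy as np
def ray(c,uv,z):
    K,P=c["K"],c["pose"]
    d=np.linalg.inv(K)@[uv[0],uv[1],1]; d=P[:3,:3]@(d*[1,-1,-1]); o=P[:3,3]
    return o+d*(z-o[2])/d[2]
def proj(c,X):
    K,P=c["K"],c["pose"]; X=(np.atleast_2d(X)-P[:3,3])@P[:3,:3]*[1,-1,-1]
    u=X@K.T; return u[:,:2]/u[:,2:]
E
python3 - <<'E'
from h import *
c=r.get_calibration("scene");s=r.get_calibration("side")
for n,cc,l in [("fenceL(out,top)",c,[(229,296,64),(368,316,64)]),("stage",c,[(272,275,49)]),("plate top",c,[(337,268,78)]),("pad",c,[(352,231,16)]),("timer",c,[(293,228,19)]),("marker",c,[(287,351,10)]),
 ("side fence",s,[(280,302,64),(437,278,64)]),("plate",s,[(375,247,78)])]:
    print(n,[np.round(ray(cc,p[:2],p[2])).tolist() for p in l])
w=r.get_calibration("wrist");p=w["pose"];print(np.round(p,2).tolist(),w["K"][0])
E
```

```text
fenceL(out,top) [[654.0, 104.0, 64.0], [444.0, 54.0, 64.0]]
stage [[623.0, 23.0, 49.0]]
plate top [[520.0, -8.0, 78.0]]
pad [[556.0, -176.0, 16.0]]
timer [[663.0, -134.0, 19.0]]
marker [[546.0, 125.0, 10.0]]
side fence [[659.0, 107.0, 64.0], [448.0, 62.0, 64.0]]
plate [[524.0, -3.0, 78.0]]
[[0.27, 0.91, 0.3, 246.98], [-0.96, 0.26, 0.09, -579.82], [0.0, -0.31, 0.95, 372.86], [0.0, 0.0, 0.0, 1.0]] [419.33116767   0.         315.93116788]
```

Request:
{"op": "carry_out", "data": {"series": [[0, 0, 0, 0.36, -0.32, -0.13, -1], [0, 0, 0, 0.72, -0.64, -0.13, -1], [0, 0, 0, 0.72, -0.64, -0.13, -1], [0, 0, 0, 0.72, -0.64, -0.13, -1], [0, 0, 0, 0.72, -0.64, -0.13, -1]]}}

```text
clock: 1.52
eef_pos: [301.8, -395.5, 264.4]
tcp_rot: [3.141, -0.001, 0.281]
contact_force: [0.7, -0.4, 0.5]
opening: 0.996
grasp_force: 0.0
```

Request:
{"op": "carry_out", "data": {"series": [[0, 0, 0, 0.72, -0.64, -0.13, -1], [0, 0, 0, 0.72, -0.64, -0.13, -1], [0, 0, 0, 0.72, -0.64, -0.13, -1], [0, 0, 0, 0.72, -0.64, -0.13, -1], [0, 0, 0, 0.72, -0.64, -0.13, -1]]}}

```text
clock: 2.15
eef_pos: [431.6, -193.2, 296.9]
tcp_rot: [3.141, -0.001, 0.281]
contact_force: [-0.5, -0.3, 0.8]
opening: 1.003
grasp_force: 0.0
```

Request:
{"op": "carry_out", "data": {"series": [[0, 0, 0, 0.72, -0.64, -0.13, -1], [0, 0, 0, 0.72, -0.64, -0.13, -1], [0, 0, 0, 0.72, -0.64, -0.13, -1], [0, 0, 0, 0.72, -0.64, -0.13, -1], [0, 0, 0, 0.72, -0.64, -0.13, -1], [0, 0, 0, 0.72, -0.64, -0.13, -1]]}}

```text
clock: 2.9
eef_pos: [558.7, 6.7, 328.2]
tcp_rot: [3.141, 0.001, 0.276]
contact_force: [-1.5, -0.4, 0.5]
opening: 1.003
grasp_force: 0.0
```

```bash
python3 - <<'E'
from h import *
c=r.get_calibration("wrist"); im=r.grab_frame("wrist"); cv2.imwrite("pics/w1.png",im[:,:,::-1])
for l in ["station","plate","stage"]:
    for d in r.silhouettes("wrist",l)[:2]:
        m=d["region"].astype(np.uint8); q=cv2.minAreaRect(cv2.findNonZero(m))
        print(l,round(d["score"],2),np.round(d["position"]),m.sum(),np.round(cv2.boxPoints(q)).tolist())
print(np.round(c["pose"],3).tolist())
E
```

```text
station 0.61 [111. 324.] 37688 [[232.0, 281.0], [237.0, -2.0], [434.0, 2.0], [429.0, 285.0]]
station 0.54 [121. 485.] 4058 [[451.0, 157.0], [455.0, 87.0], [517.0, 91.0], [513.0, 161.0]]
stage 0.67 [117. 320.] 13350 [[245.0, 160.0], [252.0, 41.0], [393.0, 49.0], [386.0, 168.0]]
[[0.272, 0.913, 0.302, 635.118], [-0.962, 0.258, 0.086, 28.193], [0.001, -0.314, 0.949, 469.618], [0.0, 0.0, 0.0, 1.0]]
```

View pics/w1.png

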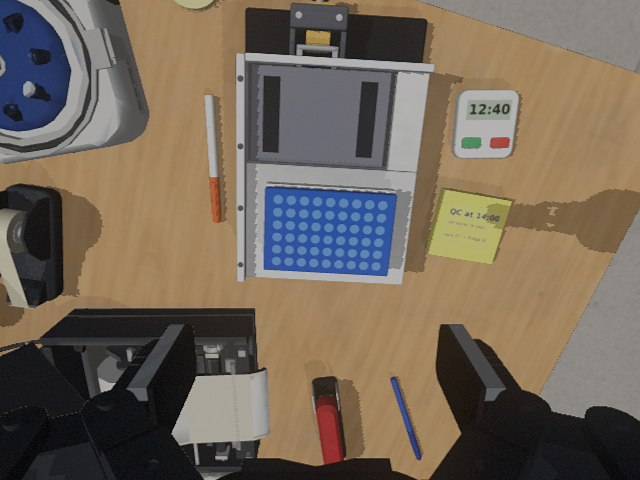

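The wrist view shows the station nearly upright: fence on the left (u≈240), end stop on top (v≈60), deck corner at (401,283), and lid corners (266,187), (397,193), (388,276), (264,268). A black printer lies bottom left, from (60,310) to (255,310).

```bash
cat >> h.py <<'E'
def fit(c,L,U,x0=(570,20,.23)):
    from scipy.optimize import least_squares
    L=np.array(L,float)
    def W(x):
        a=x[2];R=np.array([[np.cos(a),-np.sin(a)],[np.sin(a),np.cos(a)]])
        return np.c_[L[:,:2]@R.T+x[:2],L[:,2]]
    s=least_squares(lambda x:(proj(c,W(x))-U).ravel(),x0)
    return s.x,s.fun.reshape(-1,2)
def lid(c,im):
    hsv=cv2.cvtColor(im,cv2.COLOR_RGB2HSV)
    m=cv2.inRange(hsv,(100,90,60),(125,255,255)); m[300:]=0; m[:,:220]=0; m[:,470:]=0
    m=cv2.morphologyEx(m,cv2.MORPH_CLOSE,np.ones((9,9)))
    k=max(cv2.findContours(m,0,2)[0],key=cv2.contourArea)
    W=np.array([ray(c,p,78)[:2] for p in k[:,0].astype(float)],np.float32)
    (cx,cy),(w,h),a=cv2.minAreaRect(W); a=np.deg2rad(a)
    if w>h: a+=np.pi/2
    a=(a+np.pi/2)%np.pi-np.pi/2
    return np.array([cx,cy,a]),(w,h)
E
python3 - <<'E'
from h import *
c=r.get_calibration("wrist"); im=r.grab_frame("wrist")
L=[(-125,-100,50),(-125,78,64),(90,-100,64),(97,78,64),(-1,67,49),(-1,-65,49)]
U=[(401,283),(238,280),(432,71),(238,54),(246,161),(388,168)]
x,f=fit(c,L,U); print("station",x.round(3),f.round(1).tolist())
p,s=lid(c,im); a=x[2]; R=np.array([[np.cos(a),-np.sin(a)],[np.sin(a),np.cos(a)]])
print("plate",p.round(3),s,"in station",(R.T@(p[:2]-x[:2])).round(1),p[2]-a)
sc=r.get_calibration("scene");sd=r.get_calibration("side")
S=[np.r_[R@np.array(q[:2])+x[:2],q[2]] for q in [(-125,-100,50),(-125,78,64),(97,78,64)]]
print(proj(sc,S).round(),proj(sd,S).round())
# printer corner (255,310) height by scene corner
for z in (0,50,100,150): print(z,(R.T@(ray(c,(255,310),z)[:2]-x[:2])).round())
for z in (0,50,100): print(z,(R.T@(ray(sd,(473,290),z)[:2]-x[:2])).round(),(R.T@(ray(sd,(530,170),z+50)[:2]-x[:2])).round())
E
```

```text
station [5.82892e+02 1.12450e+01 2.23000e-01] [[2.2, 1.6], [-0.7, 1.9], [2.3, -0.1], [-2.4, -2.9], [4.2, 0.5], [-5.4, 0.4]]
plate [ 5.25801e+02 -1.53580e+01  2.18000e-01] (84.16698455810547, 124.46983337402344) in station [-61.6 -13.3] -0.004816504880166356
[[379. 247.]
 [367. 319.]
 [224. 297.]] [[389. 228.]
 [440. 277.]
 [279. 303.]]
0 [-190.   68.]
50 [-164.   61.]
100 [-138.   54.]
150 [-112.   48.]
0 [-210.   35.] [-504. -263.]
50 [-165.  100.] [-419. -154.]
100 [-120.  165.] [-334.  -46.]
```

Request:
{"op": "carry_out", "data": {"series": [[0, 0, 0.017, -0.2, 0.018, 0.1, -1], [0, 0, 0.017, -0.4, 0.035, 0.3, -1], [0, 0, 0.017, -0.4, 0.035, 0.5, -1], [0, 0, 0.017, -0.4, 0.035, 0.7, -1], [0, 0, 0.017, -0.4, 0.035, 0.83, -1], [0, 0, 0.017, -0.4, 0.035, 0.83, -1]]}}

```text
clock: 3.9
eef_pos: [463.3, -28.0, 119.7]
tcp_rot: [-3.14, 0.004, 0.223]
contact_force: [0.5, -0.7, 0.7]
opening: 1.003
grasp_force: 0.0
```

```bash
python3 - <<'E'
from h import *
im=r.grab_frame("side"); cv2.imwrite("pics/s2.png",im[:,:,::-1])
print(r.sense()["eef_pos"],r.sense()["tcp_rot"])
E
```

```text
[464.7491616  -28.03765407 121.20938448] [-3.14113662e+00  1.61729169e-03  2.22721873e-01]
```

View pics/s2.png

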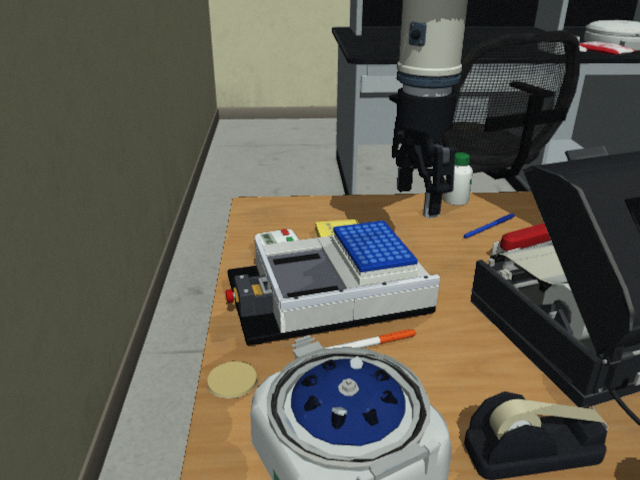

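The side view shows the open gripper hanging clear behind the plate: near fingertip at (432,216), far one at (404,190), with the printer well clear on the right.

```bash
python3 - <<'E'
from h import *
s=r.get_calibration("side")
for z in (108,121,134): print(z,proj(s,[(453.7,20.8,z),(475.7,-76.8,z)]).round().tolist())
E
```

```text
108 [[429.0, 235.0], [400.0, 205.0]]
121 [[430.0, 227.0], [401.0, 198.0]]
134 [[431.0, 218.0], [401.0, 190.0]]
```

Request:
{"op": "carry_out", "data": {"series": [[0, 0, 0, 0, 0, 0.16, -1], [0, 0, 0, 0, 0, 0.308, -1], [0, 0, 0, 0, 0, 0.308, -1], [0, 0, 0, 0.03, 0, 0.308, -1], [0, 0, 0, 0.06, 0, 0.308, -1], [0, 0, 0, 0.09, 0, 0.308, -1], [0, 0, 0, 0.12, 0, 0.308, -1], [0, 0, 0, 0.15, 0, 0.308, -1]]}}

```text
clock: 4.95
eef_pos: [502.7, -19.2, 44.8]
tcp_rot: [3.141, -0.001, 0.223]
contact_force: [-1.3, 0.0, 0.8]
opening: 0.998
grasp_force: 0.8
```

Request:
{"op": "carry_out", "data": {"series": [[0, 0, 0, 0.03, 0, 0, -1], [0, 0, 0, 0.06, 0, 0, -1], [0, 0, 0, 0.09, 0, 0, -1], [0, 0, 0, 0.12, 0, 0, -1], [0, 0, 0, 0.15, 0, 0, -1], [0, 0, 0, 0.18, 0, 0, -1], [0, 0, 0, 0.2, 0, 0, -1], [0, 0, 0, 0.21, 0, 0, -1]]}}

```text
clock: 5.95
eef_pos: [553.3, -7.6, 44.2]
tcp_rot: [-3.142, 0.0, 0.223]
contact_force: [-1.3, -0.1, 0.9]
opening: 1.001
grasp_force: 0.7
```

```bash
python3 - <<'E'
from h import *
im=r.grab_frame("scene"); im2=r.grab_frame("side"); o=np.hstack([im[200:360,190:430],im2[200:360,210:450]]); cv2.imwrite("pics/p3.png",cv2.resize(o,(800,267))[:,:,::-1])
print(r.sense()["eef_pos"],r.sense()["tcp_rot"],r.sense()["contact_force"])
E
```

```text
[553.37464174  -7.65755017  44.28260518] [ 3.14155052e+00 -4.23429714e-04  2.23419166e-01] [-0.71101387  0.5313124  -0.22849127]
```

View pics/p3.png

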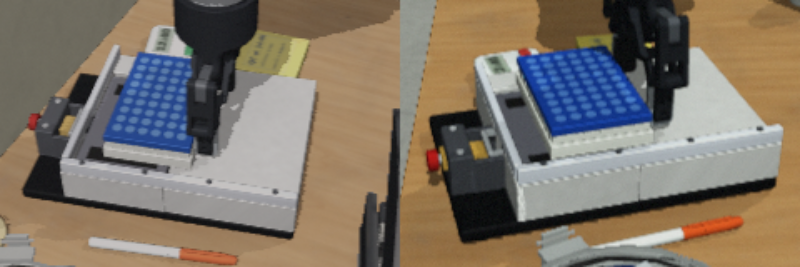

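The crop shows both fingers against the plate's back face and the plate square, about two thirds onto the stage.

Request:
{"op": "carry_out", "data": {"series": [[0, 0, 0, 0.02, 0, 0, -1], [0, 0, 0, 0.04, 0, 0, -1], [0, 0, 0, 0.06, 0, 0, -1], [0, 0, 0, 0.08, 0, 0, -1]]}}

```text
clock: 6.55
eef_pos: [572.9, -3.2, 44.3]
tcp_rot: [-3.142, 0.0, 0.223]
contact_force: [-0.8, 0.3, -0.5]
opening: 1.0
grasp_force: 0.5
```

Request:
{"op": "carry_out", "data": {"series": [[0, 0, 0, 0.006, 0, 0, -1], [0, 0, 0, 0.012, 0, 0, -1], [0, 0, 0, 0.016, 0, 0, -1]]}}

```text
clock: 6.92
eef_pos: [576.4, -2.4, 44.3]
tcp_rot: [-3.142, 0.0, 0.223]
contact_force: [-1.3, -0.0, 0.8]
opening: 0.999
grasp_force: 0.7
```

Request:
{"op": "carry_out", "data": {"series": [[0, 0, 0, 0.004, 0, 0, -1], [0, 0, 0, 0.008, 0, 0, -1]]}}

```text
clock: 7.18
eef_pos: [578.4, -2.0, 44.3]
tcp_rot: [-3.142, 0.0, 0.223]
contact_force: [-2.1, -0.1, 0.3]
opening: 1.0
grasp_force: 0.7
```

Request:
{"op": "carry_out", "data": {"series": [[0, 0, 0, 0.006, 0, 0, -1], [0, 0, 0, 0.012, 0, 0, -1]]}}

```text
clock: 7.42
eef_pos: [579.6, -1.5, 44.0]
tcp_rot: [-3.141, 0.004, 0.223]
contact_force: [-9.5, -2.6, 7.5]
opening: 0.996
grasp_force: 5.2
```

Request:
{"op": "carry_out", "data": {"series": [[0, 0, 0, -0.04, 0, 0, -1], [0, 0, 0, -0.06, 0, -0.1, -1], [0, 0, 0, -0.06, 0, -0.3, -1], [0, 0, 0, 0.05, 0.15, -0.36, 1], [0, 0, 0, 0.2, 0.36, -0.36, 1], [0, 0, 0, 0.205, 0.37, -0.36, 1], [0, 0, 0, 0.205, 0.37, -0.36, 1], [0, 0, 0, 0.205, 0.37, -0.36, 1]]}}

```text
clock: 8.43
eef_pos: [650.6, -79.3, 133.9]
tcp_rot: [-3.141, 0.001, 0.224]
contact_force: [-0.5, -0.5, 0.3]
opening: 0.003
grasp_force: 0.0
```

```bash
python3 - <<'E'
from h import *
s=r.sense();print(s["eef_pos"],s["opening"])
a=.223;R=np.array([[np.cos(a),-np.sin(a)],[np.sin(a),np.cos(a)]]);print(R.T@(s["eef_pos"][:2]-[582.9,11.2]))
c=r.get_calibration("wrist");im=r.grab_frame("wrist"); im2=r.grab_frame("side"); o=np.hstack([im,im2]); cv2.imwrite("pics/p4.png",cv2.resize(o,(800,300))[:,:,::-1])
E
```

```text
[650.64734236 -79.34589332 133.91184344] 0.0025255688054008837
[  46.04501036 -103.28658294]
```

View pics/p4.png

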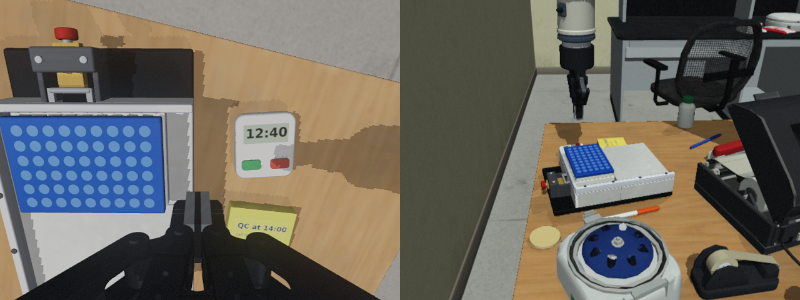

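The wrist view shows the plate against the end stop, a gap still on the fence side, and the closed fingers on the free right side. The timer lies right of the station at (265,145).

Request:
{"op": "carry_out", "data": {"series": [[0, 0, 0, 0, 0, 0.15, 1], [0, 0, 0, 0, 0, 0.312, 1], [0, 0, 0, 0, 0, 0.312, 1], [0, 0, 0, 0, -0.02, 0.312, 1], [0, 0, 0, 0, -0.04, 0.312, 1], [0, 0, 0, 0, -0.06, 0.312, 1], [0, 0, 0, 0, -0.08, 0.312, 1]]}}

```text
clock: 9.4
eef_pos: [647.9, -60.5, 57.2]
tcp_rot: [3.141, -0.001, 0.224]
contact_force: [0.9, -1.6, 1.1]
opening: -0.002
grasp_force: 0.8
```

Request:
{"op": "carry_out", "data": {"series": [[0, 0, 0, 0, -0.01, 0, 1], [0, 0, 0, 0, -0.02, 0, 1], [0, 0, 0, 0, -0.024, 0, 1]]}}

```text
clock: 9.78
eef_pos: [646.1, -54.8, 56.3]
tcp_rot: [3.141, -0.0, 0.223]
contact_force: [1.0, -1.8, 1.6]
opening: -0.003
grasp_force: 0.9
```

Request:
{"op": "carry_out", "data": {"series": [[0, 0, 0, 0, -0.008, 0, 1], [0, 0, 0, 0, -0.016, 0, 1]]}}

```text
clock: 10.02
eef_pos: [645.2, -50.9, 56.3]
tcp_rot: [3.142, -0.0, 0.223]
contact_force: [0.4, -2.4, 1.5]
opening: 0.0
grasp_force: 0.9
```

Request:
{"op": "carry_out", "data": {"series": [[0, 0, 0, 0, -0.006, 0, 1], [0, 0, 0, 0, -0.012, 0, 1]]}}

```text
clock: 10.28
eef_pos: [644.4, -47.9, 56.2]
tcp_rot: [-3.142, 0.0, 0.223]
contact_force: [0.8, -0.9, 1.8]
opening: -0.003
grasp_force: 0.9
```

Request:
{"op": "carry_out", "data": {"series": [[0, 0, 0, 0, -0.006, 0, 1], [0, 0, 0, 0, -0.012, 0, 1]]}}

```text
clock: 10.52
eef_pos: [643.9, -46.2, 56.4]
tcp_rot: [3.14, 0.0, 0.224]
contact_force: [1.3, -12.0, 0.3]
opening: -0.005
grasp_force: 6.5
```

Request:
{"op": "carry_out", "data": {"series": [[0, 0, 0, 0, 0.06, 0, 1], [0, 0, 0, 0, 0.08, -0.1, 1], [0, 0, 0, 0, 0.08, -0.3, 1], [0, 0, 0, -0.15, -0.2, -0.5, 1], [0, 0, 0, -0.27, -0.28, -0.75, 1], [0, 0, 0, -0.27, -0.28, -1, 1], [0, 0, 0, -0.27, -0.28, -1, 1], [0, 0, 0, -0.27, -0.28, -1, 1]]}}

```text
clock: 11.52
eef_pos: [563.4, 8.4, 309.3]
tcp_rot: [3.141, -0.005, 0.224]
contact_force: [0.7, 0.4, -1.2]
opening: 0.0
grasp_force: 0.0
```

```bash
python3 - <<'E'
from h import *
s=r.sense();print(s["eef_pos"])
c=r.get_calibration("wrist");im=r.grab_frame("wrist")
p,sz=lid(c,im);a=.223;R=np.array([[np.cos(a),-np.sin(a)],[np.sin(a),np.cos(a)]])
print(p,sz,R.T@(p[:2]-[582.9,11.2]))
H=np.r_[R@[47,6]+[582.9,11.2],77];u=proj(c,[H])[0];print(u)
x0,y0=int(u[0])-170,max(0,int(u[1])-150)
cv2.imwrite("pics/w5.png",cv2.resize(im[y0:y0+255,x0:x0+340],None,fx=2.35,fy=2.35,interpolation=2)[:,:,::-1]);print(x0,y0)
E
```

```text
[563.44244451   8.44790102 309.30875214]
[6.26566956e+02 2.75877190e+01 2.23137296e-01] (83.05107879638672, 124.94625091552734) [46.20993833  6.32470874]
[310.23185572 123.30387826]
140 0
```

View pics/w5.png

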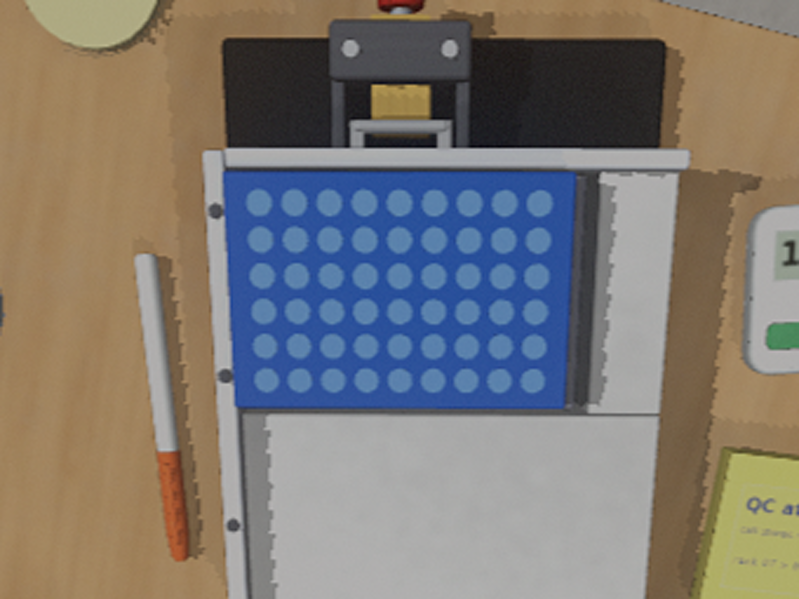

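The plate lies flush against the end stop (top edge) and the fence (left edge), square; measured (46.2, 6.3) against home (47, 6). Now press.

Request:
{"op": "carry_out", "data": {"series": [[0, 0, 0, 0.26, -0.02, 0.2, 1], [0, 0, 0, 0.262, -0.02, 0.4, 1], [0, 0, 0, 0.262, -0.02, 0.6, 1], [0, 0, 0, 0.262, -0.02, 0.8, 1], [0, 0, 0, 0.262, -0.02, 0.89, 1], [0, 0, 0, 0.262, -0.02, 0.9, 1], [0, 0, 0, 0.262, -0.02, 0.9, 1]]}}

```text
clock: 12.45
eef_pos: [625.2, 27.4, 81.1]
tcp_rot: [-3.141, 0.001, 0.223]
contact_force: [0.7, 0.8, 0.1]
opening: -0.003
grasp_force: 0.0
```

Request:
{"op": "carry_out", "data": {"series": [[0, 0, 0, 0, 0, 0.016, 1], [0, 0, 0, 0, 0, 0.032, 1], [0, 0, 0, 0, 0, 0.044, 1], [0, 0, 0, 0, 0, 0.056, 1], [0, 0, 0, 0, 0, 0.068, 1]]}}

```text
clock: 13.08
eef_pos: [626.2, 27.6, 65.2]
tcp_rot: [3.141, -0.002, 0.224]
contact_force: [-0.5, -0.6, 4.9]
opening: -0.003
grasp_force: 2.7
```

Request:
{"op": "carry_out", "data": {"series": [[0, 0, 0, 0, 0, 0.008, 1], [0, 0, 0, 0, 0, 0.016, 1], [0, 0, 0, 0, 0, 0.016, 1]]}}

```text
clock: 13.45
eef_pos: [626.1, 27.6, 61.0]
tcp_rot: [3.141, -0.002, 0.223]
contact_force: [0.5, -0.1, 5.3]
opening: 0.002
grasp_force: 2.7
```

Request:
{"op": "carry_out", "data": {"series": [[0, 0, 0, 0, 0, 0.008, 1], [0, 0, 0, 0, 0, 0.008, 1]]}}

```text
clock: 13.7
eef_pos: [626.1, 27.7, 59.0]
tcp_rot: [3.141, -0.002, 0.223]
contact_force: [-0.1, 0.6, 5.9]
opening: 0.001
grasp_force: 3.0
```

Request:
{"op": "carry_out", "data": {"series": [[0, 0, 0, 0, 0, 0.006, 1], [0, 0, 0, 0, 0, 0.008, 1], [0, 0, 0, 0, 0, 0.008, 1]]}}

```text
clock: 14.08
eef_pos: [626.2, 27.6, 57.9]
tcp_rot: [3.141, -0.002, 0.223]
contact_force: [-1.7, -0.7, 13.4]
opening: 0.0
grasp_force: 7.2
```

Bottomed out at about 19 mm. Release and look.

Request:
{"op": "carry_out", "data": {"series": [[0, 0, 0, 0, 0, -0.02, 1], [0, 0, 0, 0, 0, -0.05, 1], [0, 0, 0, 0, 0, -0.2, 1], [0, 0, 0, -0.26, 0, -0.5, 1], [0, 0, 0, -0.26, 0, -0.75, 1], [0, 0, 0, -0.26, 0, -1, 1], [0, 0, 0, -0.26, 0, -1, 1]]}}

```text
clock: 14.95
eef_pos: [562.2, 13.2, 310.2]
tcp_rot: [3.141, -0.004, 0.223]
contact_force: [0.6, 0.5, -0.3]
opening: 0.0
grasp_force: 0.0
```

```bash
python3 - <<'E'
from h import *
im=r.grab_frame("wrist"); im2=r.grab_frame("side")
o=np.hstack([cv2.resize(im[0:200,190:440],(400,320)),cv2.resize(im2[210:350,215:390],(400,320))]); cv2.imwrite("pics/p6.png",o[:,:,::-1])
E
```

```text
(no output)
```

View pics/p6.png

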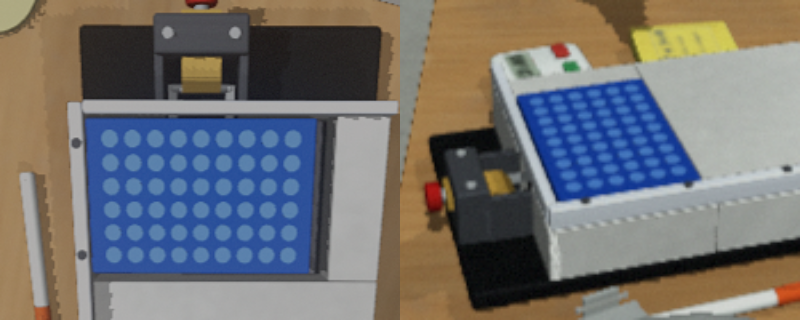

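The pictures show the lid level with the fence top, so the stage is latched down, and the plate is flat and square in its corner.

```bash
python3 -c "
from rig import r
print(r.sign_off())"
```

```text
the job is handed in; nothing more can be done
None
```

I slid the plate into the corner against the end stop and fence, pressed it until the stage bottomed out, and handed the job in. The last pictures show the stage staying down with the plate flat and square; no verdict came back from the hand-in.

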